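Unstack the bench tools onto their rests

TASK

The goldsmith's bench things are piled in one stack; take it apart from the top down, one thing at a time, and set each gently (not dropped), upright as it stood, in the middle of the felt-faced rest that has its own outline: the small brass cube on the small square rest, the round tin on the round rest, the steel block on the large square rest, and the long soldering block on the long rest. Put the cube and the two blocks squarely in line with the edges of their rests, let go of everything, and do not disturb the jar or the hammer.

Things in the scene. Friction and masses are not known exactly. Their poses are not given: they have to be found in the camera images.
- dapping_cube: brass dapping cube with a round dimple in its faces, 24 x 24 x 24 mm, about 0.12 kg, loose, on top of the stack (standing on the tin). Origin: centre of its underside; z up, x and y square to its side faces.
- tin: round closed aluminium tin with a glass window in its flat lid, 44 mm diameter, 22 mm high, about 0.07 kg, loose, standing on the steel bench block. Origin: centre of its underside; z up.
- bench_block: plain square steel bench block, 54 x 54 mm, 20 mm high, about 0.45 kg, loose, lying on the soldering block. Origin: centre of its underside; z up, x and y square to its side faces.
- solder_block: pale ceramic honeycomb soldering block with rows of small dark holes, 110 mm long along its x, 64 mm wide along its y, 24 mm high, about 0.22 kg, loose, at the bottom of the stack on the bench. Origin: centre of its underside; z up. The stack is 90 mm high in all, each thing roughly centred on the one below, turned a little from it.
- rest_small: small square rest, place of the brass cube: fixed flat beech slab with a grey felt face and a bare pale wood edge and no rim, 48 x 48 mm, 6 mm high. Origin: centre of its underside, on the bench; z up, x and y square to its edges.
- rest_round: round rest, place of the tin: fixed flat beech disc with a grey felt face and a bare pale wood edge and no rim, 68 mm diameter, 6 mm high. Origin: centre of its underside, on the bench; z up.
- rest_square: large square rest, place of the steel bench block: fixed flat beech slab with a grey felt face and a bare pale wood edge and no rim, 78 x 78 mm, 6 mm high. Origin: centre of its underside, on the bench; z up, x and y square to its edges.
- rest_long: long rest, place of the soldering block: fixed flat beech slab with a grey felt face and a bare pale wood edge and no rim, 134 mm long along its x, 88 mm wide along its y, 6 mm high. Origin: centre of its underside, on the bench; z up.
- jar: bystander: small amber glass jar with a white cap, 48 mm diameter, 60 mm high, standing loose on the bench near its far middle. Origin: centre of its underside.
- hammer: bystander: small hammer, 200 mm long, lying loose along x at the left side of the bench, head away from the robot, less than 60 mm high. Origin: on the bench, under its handle's line.
Not all that is in view belongs to the job. Leave any turquoise look-alike of the tin alone. There is more than one size of the dapping_cube; the job needs the smaller.

How it is judged (in metres and radians):
On the way, in this order (a step that is already met when the one before it is completed fails the run):
1. the brass cube stands released on the small square rest (horizontal distance between dapping_cube and rest_small below 0.012 m and z of dapping_cube in the frame of rest_small between 0.003 and 0.009 m and angle between dapping_cube's own z axis and vertical below 0.1 rad and (angle between the x axis of dapping_cube and the x axis of rest_small, either way round below 0.2 rad or angle between the x axis of dapping_cube and the y axis of rest_small, either way round below 0.2 rad) and contact force between the fingers and dapping_cube below 0.2 N and linear speed of dapping_cube below 0.02 m/s), for 0.2 s.
2. the round tin stands released on the round rest (horizontal distance between tin and rest_round below 0.012 m and z of tin in the frame of rest_round between 0.003 and 0.009 m and angle between tin's own z axis and vertical below 0.1 rad and contact force between the fingers and tin below 0.2 N and linear speed of tin below 0.02 m/s), for 0.2 s.
3. the steel bench block stands released on the large square rest (horizontal distance between bench_block and rest_square below 0.012 m and z of bench_block in the frame of rest_square between 0.003 and 0.009 m and angle between bench_block's own z axis and vertical below 0.1 rad and (angle between the x axis of bench_block and the x axis of rest_square, either way round below 0.2 rad or angle between the x axis of bench_block and the y axis of rest_square, either way round below 0.2 rad) and contact force between the fingers and bench_block below 0.2 N and linear speed of bench_block below 0.02 m/s), for 0.2 s.
4. the soldering block stands released on the long rest (horizontal distance between solder_block and rest_long below 0.012 m and z of solder_block in the frame of rest_long between 0.003 and 0.009 m and angle between solder_block's own z axis and vertical below 0.1 rad and angle between the x axis of solder_block and the x axis of rest_long, either way round below 0.2 rad and contact force between the fingers and solder_block below 0.2 N and linear speed of solder_block below 0.02 m/s), for 0.2 s.
At the end, for the whole second after the job is handed in: Each thing stands upright (0.1 rad) on top of its own rest (height within 3 mm), centres within 12 mm; cube and both blocks in line with their rests within 0.2 rad (squares: any quarter turn; soldering block: long side along the long rest, either way round); all released and at rest (all of step 1 and all of step 2 and all of step 3 and all of step 4); the robot touches nothing.
It fails at once if the jar is pushed more than 20 mm (distance of jar from where it was at the start of the episode above 0.02 m).
It fails at once if the hammer is pushed more than 20 mm (distance of hammer from where it was at the start of the episode above 0.02 m).
It fails at once if one of the four things is dropped (let go and falling faster than 0.6 m/s, a fall of about 20 mm) ((linear speed of dapping_cube above 0.6 m/s and contact force between anything else and dapping_cube below 0.05 N) or (linear speed of tin above 0.6 m/s and contact force between anything else and tin below 0.05 N) or (linear speed of bench_block above 0.6 m/s and contact force between anything else and bench_block below 0.05 N) or (linear speed of solder_block above 0.6 m/s and contact force between anything else and solder_block below 0.05 N)).
It also fails if it takes over 128 s, if anything falls off the work surface, if the arm or the gripper's body presses on something with over 40 N, if the wrist force passes 120 N, or if a joint passes its speed limit or range.

ROBOT

A 6-joint arm with a two-finger parallel gripper is mounted at the origin on the work surface. World frame = base frame: x ahead of the robot, y to its left, z up, the work surface at z = 0. Lengths are in m, angles in degrees, forces in N, time in s.
With the tool pointing down it reaches from about 0.3 to 0.775 m from the base axis. Payload 14.6 kg.
Tool frame: the origin (TCP) lies midway between the tips of the shut fingers; the grasp point (between the pads) lies 19 mm behind it (tcp_to_grasp is the distance from the TCP to the grasp point, in m); z points along the fingers, y is the line along which they close (so a half turn about z gives the same grasp; the last joint's range is limited). The gripper opens to 94 mm and grips with 3 to 60 N. Pads are 16 mm wide; open, the fingers measure 119 mm over their backs; the gripper's body (75 mm by 177 mm) begins 78 mm behind the grasp point.
Start: joints at [-68.961, 17.183, 87.147, -0, 75.671, -3.816], TCP at [0.231, -0.499, 0.205] pointing down, gripper open.
Joint ranges: [-173.82, 173.82], [-45.26, 126.66], [13.44, 144.39], [-59.66, 239.66], [0, 175.72], [-146.38, 146.38]. Speed limits (degrees/s): [127.2, 127.2, 147.25, 180, 180, 180].

INTERFACE

Orientations are given as a 3x3 rotation matrix whose columns are the frame's x, y, z axes.
In Python, from station import * gives the robot as it stands. The module is installed in compiled form; this text tells all that it offers.
- The arm moves only by the shell command python3 -m crank FILE [OPENING], which reads ROWS from the file FILE. ROWS is a JSON object with one list for each field, all of the same length, 1 to 5, a row being the entries at one place: sx, sy, sz (the shift in shares of the most that a row can go, 1 being 62.5 mm), rx, ry, rz (a rotation vector in a scale on which 1.0 is 180 degrees); each row shifts and turns the commanded pose from where the row before left it, along the tool's axes as they then stand; what a row does not reach is not made up. A row lasts 1/8 s, in which the tool goes at most 0.0625 m and 10.7 degrees, less where a joint would pass 70% of its speed; a pose out of reach is approached as far as the arm can. OPENING is the opening from 0.0 (shut) to 1.0 (fully open), set as the command begins (- or left out keeps the last). The fingers move at their own pace and stop on an object; the grip force is fixed at half the most. Time passes only in rows, so rows that do not move let the fingers close. It prints the time, the measured TCP pose, the force, the opening and the grip force at its end. Input that does not fit is refused with a message, and nothing moves.
- sense(): the state, without advancing time (a new reading comes with each control period).
- grab_frame(name): name is "scene" or "top"; returns a dict with "color" (480x640x3 uint8, blue, green, red), "fx", "fy", "cx", "cy" (pixels), "k1" (the pictures are not rectified: a ray, as slopes to the right and down, at radius r is drawn at 1 + k1 r^2 times it, then the intrinsics apply), "world_from_camera" (4x4, takes a point from camera to world coordinates). Camera axes: x right, y up, looking along -z (the intrinsics and any distortion apply to the point x, -y, -z); pixel columns grow to the right and rows downward; lengths in m; the calibration is good to about 2 mm. A picture is of the moment at which its call begins. There is no depth.
- finish_job(): hands the job in; it is judged then, once.
The state is a dict: "clock": time; "joint_positions": joint angles; "qd": joint speeds; "tau": joint torques, N m; "tool_pos": TCP position; "ee_rot": TCP orientation; "ft_force": force on the tool from outside, world axes, zero at the start; "torque": the same for the moment, N m; "grip_width": opening from 0.0 (shut) to 1.0 (fully open); "gripper_force": force on a finger pad.
Only numpy, scipy, OpenCV 4.12 (cv2) and the standard library are available. Lean on these libraries where they do the work, as an engineer would, in place of code of your own. Each camera call takes 0.05 s, during which the arm holds its last target. There are 200 camera calls.

## Working session

There is one attempt and no reset: what is moved stays moved. The work goes in short steps, Python scripts to look and compute and a shell command to move; the robot and the scene stay as the last step left them, time stands still between calls to the robot, and variables do not carry over. Pictures are saved under pics/ and viewed, at most 14 in all, crops included, and the job is handed in when it is done.

```bash
mkdir -p pics; python3 - <<'E'
from station import *
import cv2
for n in("scene","top"):
    f=grab_frame(n); cv2.imwrite(f"pics/{n}0.png",f["color"]); print(n,f["fx"],f["fy"],f["cx"],f["cy"],f["k1"],f["world_from_camera"].tolist() if hasattr(f["world_from_camera"],'tolist') else f["world_from_camera"])
s=sense(); print(s)
E
```

```text
scene 452.4489734893968 452.4489734893968 316.5233619307053 242.92577641238677 -0.1071570806869211 [[-0.6116689989980825, -0.6798639122100683, 0.40453194748882854, 0.9726351430761464], [0.7909947038600533, -0.5344465060654382, 0.29781590054896656, 0.3797480630415964], [0.013726402661666675, 0.5021473817803555, 0.8646731132868094, 1.1258423767886894], [0.0, 0.0, 0.0, 1.0]]
top 473.6681367352399 473.6681367352399 323.5552890385441 227.87991187011306 0.04145071205793488 [[-0.008787125165704238, 0.9821462026891191, -0.1879138711608751, 0.29994220081028067], [-0.999953072010804, -0.00939710817400809, -0.002355447754001105, 0.034137061515558724], [-0.004079241041920177, 0.1878843551265238, 0.982182686108451, 1.0536660795828532], [0.0, 0.0, 0.0, 1.0]]
{'clock': 0.1, 'joint_positions': array([-6.89597150e+01,  1.72111765e+01,  8.71754955e+01, -4.10924262e-04,
        7.56712444e+01, -3.81510991e+00]), 'qd': array([-0.00325012, -0.09848858, -0.06642501,  0.05541512,  0.04486614,
        0.03953304]), 'tau': array([ 1.57073580e-03, -5.32644439e+01, -3.53282869e+01,  7.10314955e-02,
        2.34601612e-02, -8.03505964e-05]), 'tool_pos': array([ 0.23110063, -0.49883709,  0.20496443]), 'ee_rot': array([[ 9.07370782e-01,  4.20330974e-01, -3.69398951e-04],
       [ 4.20331132e-01, -9.07370296e-01,  9.40943626e-04],
       [ 6.03261146e-05, -1.00905463e-03, -9.99999489e-01]]), 'ft_force': array([-0.05449501, -0.53966524, -0.362303  ]), 'torque': array([-0.04353778, -0.01508783, -0.07099728]), 'gripper_force': 0.0, 'grip_width': 0.9982607164488921}
```

View pics/top0.png

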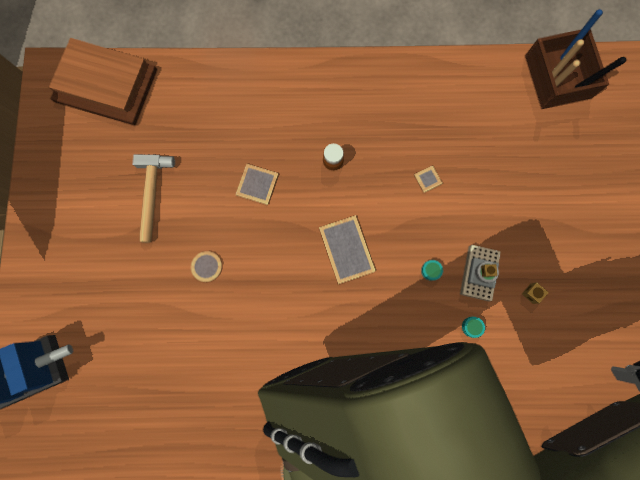

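View pics/scene0.png

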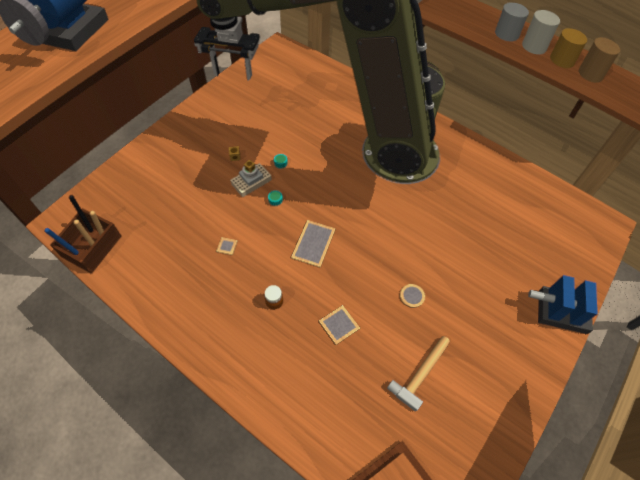

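The top picture shows:
- Stack at about (483,272), with a brass cube on it at (490,270).
- Another brass cube on the bench at (537,293).
- Turquoise tins at (432,270) and (474,327).
- Rests: small (428,179), long (347,249), large square (257,184), round (206,266).
- Jar (333,155) and hammer (150,195).

Candidates for the cube are (490,270) on the stack and (537,293) on the bench. The one on the stack fits the description. I'll confirm it and read the edges in enlarged crops.

```bash
cat > h.py <<'E'
from station import *
import cv2, numpy as np
def ray(f,px):
    px=np.array(px,float).reshape(-1,2)
    d=(px-[f["cx"],f["cy"]])/[f["fx"],f["fy"]]
    u=d.copy()
    for _ in range(20): u=d/(1+f["k1"]*(u**2).sum(1,keepdims=True))
    W=np.array(f["world_from_camera"]); 
    D=np.c_[u[:,0],-u[:,1],-np.ones(len(u))]@W[:3,:3].T
    return W[:3,3],D
def at_z(f,px,z):
    o,D=ray(f,px); return o+D*((z-o[2])/D[:,2])[:,None]
def proj(f,P):
    W=np.array(f["world_from_camera"]); c=(np.array(P,float).reshape(-1,3)-W[:3,3])@W[:3,:3]
    u=np.c_[c[:,0],-c[:,1]]/-c[:,2:3]; u*=1+f["k1"]*(u**2).sum(1,keepdims=True)
    return u*[f["fx"],f["fy"]]+[f["cx"],f["cy"]]
def crop(f,x0,y0,w,h,s): return cv2.resize(f["color"][y0:y0+h,x0:x0+w],None,fx=s,fy=s,interpolation=cv2.INTER_CUBIC)
E
python3 - <<'E'
from h import *
f=grab_frame("top"); g=grab_frame("scene")
a=crop(f,455,235,100,75,8); b=crop(g,220,140,80,60,10)
cv2.imwrite("pics/stk_top.png",a); cv2.imwrite("pics/stk_scene.png",b)
# rests: felt+edge segmentation attempt: felt grey = low saturation
for n,F,pts in(("top",f,dict(small=(428,179),long=(347,249),sq=(257,184),rnd=(206,266))),("scene",g,dict(small=(227,246),long=(314,243),sq=(340,324),rnd=(412,295)))):
    hsv=cv2.cvtColor(F["color"],cv2.COLOR_BGR2HSV); m=((hsv[...,1]<90)).astype(np.uint8)
    _,L=cv2.connectedComponents(m)
    for k,p in pts.items():
        l=L[p[1],p[0]]; ys,xs=np.where(L==l) if l else ([],[])
        if not l: print(n,k,"none",hsv[p[1],p[0]]); continue
        q=at_z(F,np.c_[xs,ys],0.006)[:,:2].astype(np.float32)
        r=cv2.minAreaRect(q*1000); print(n,k,len(xs),np.round(q.mean(0),4),"rect",np.round(r[0],1),np.round(r[1],1),round(r[2],1))
E
```

```text
top small 191 [ 0.6142 -0.2032] rect [ 614.3 -203.2] [31.2 32.8] 26.4
top long 1705 [ 0.4521 -0.0144] rect [452.7 -14.5] [118.5  72.5] 17.6
top sq 718 [0.6057 0.1896] rect [605.8 189.5] [62.2 62.8] 72.3
top rnd 434 [0.417  0.2982] rect [417.1 298.6] [50.9 48.8] 89.4
scene small 98 [ 0.6141 -0.2031] rect [ 613.8 -203.2] [30.2 30.1] 27.2
scene long 877 [ 0.454  -0.0144] rect [453.1 -14.9] [117.1  70.8] 18.1
scene sq 527 [0.6056 0.1893] rect [605.5 188.9] [61.1 61.5] 72.1
scene rnd 253 [0.417  0.2977] rect [416.8 298.1] [48.6 46.5] 32.4
```

View pics/stk_top.png

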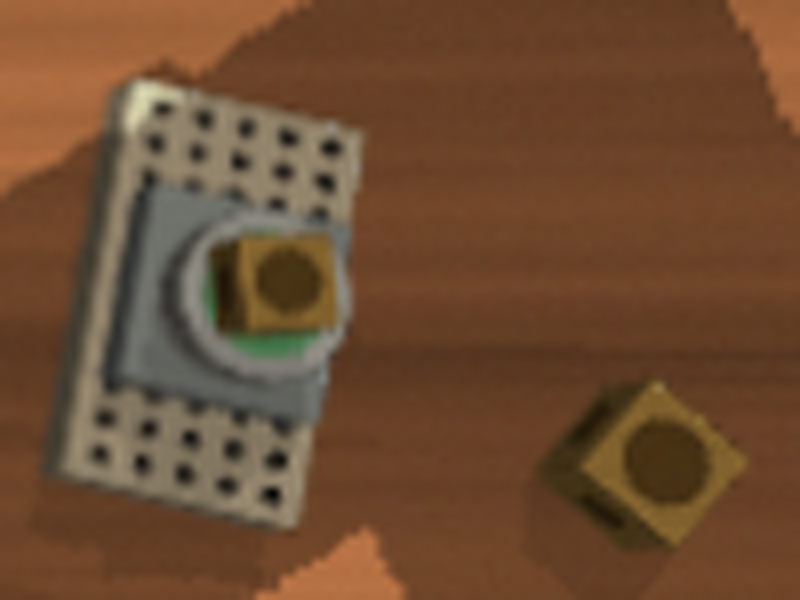

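View pics/stk_scene.png

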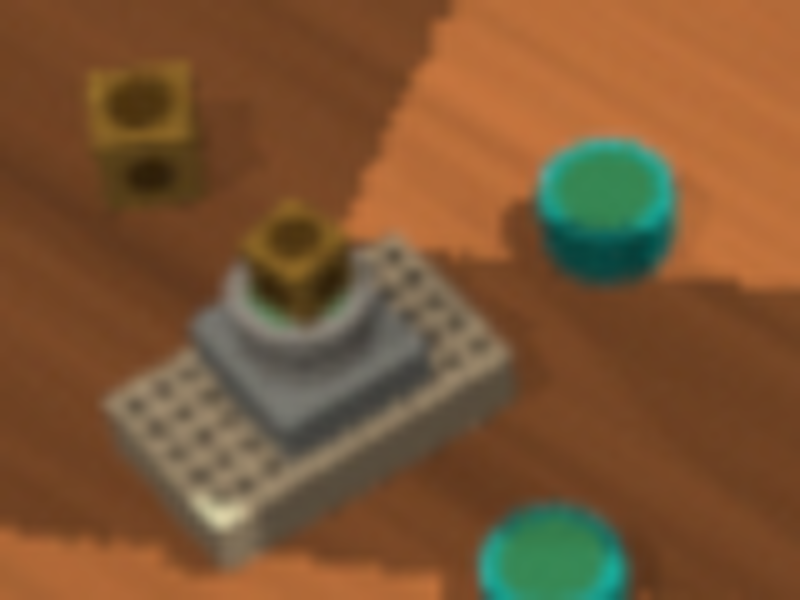

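The crops confirm it. The cube on the tin (top crop (290,283)) is visibly smaller than the one on the bench (660,465), so it is the right one, and the tin in the stack is grey, not turquoise. Next I measure the stack.

```bash
python3 - <<'E'
from h import *
f=grab_frame("top"); g=grab_frame("scene")
T=lambda P:(np.array(P)+.5)/8-.5+[455,235]
S=lambda P:(np.array(P)+.5)/10-.5+[220,140]
def show(n,F,px,z):
    q=at_z(F,px,z)[:,:2]*1000; e=np.diff(np.r_[q,q[:1]],axis=0)
    print(n,"c",np.round(q.mean(0),1),"len",np.round(np.hypot(*e.T),1),"ang",np.round(np.degrees(np.arctan2(e[:,1],e[:,0])),1))
show("cube T",f,T([(242,240),(330,234),(337,326),(247,331)]),.09)
show("cube S",g,S([(290,200),(350,240),(297,278),(243,243)]),.09)
show("block T",f,T([(157,183),(350,226),(320,425),(122,383)]),.044)
show("block S",g,S([(192,325),(290,428),(430,345)]),.044)
show("sold T",f,T([(133,82),(362,130),(297,528),(62,474)]),.024)
show("sold S",g,S([(105,405),(228,525),(512,355),(395,235)]),.024)
show("tin T",f,T([(170,293),(261,208),(352,293),(261,378)]),.066)
show("tin S",g,S([(222,290),(302,345),(382,290)]),.066)
show("bigcube T",f,T([(655,383),(747,463),(675,547),(582,465)]),.03)
E
```

```text
cube T c [ 394.5 -300.9] len [22.2 23.3 22.6 23. ] ang [-86.5 179.8  92.8  -1.2]
cube S c [ 396.6 -300.1] len [24.5 20.6 21.6 20.9] ang [  88.8   -7.3  -90.1 -179.5]
block T c [ 393.6 -302.9] len [51.3 53.8 52.1 54.5] ang [-103.4  167.1   77.5  -13.7]
block S c [ 406. -295.] len [51.5 51.3 73.7] ang [ 77.8 166.3 -58.1]
sold T c [ 396.1 -303.3] len [ 62.3 109.9  62.9 109.2] ang [-102.7  166.4   76.6  -13.9]
sold S c [ 397.8 -302.3] len [ 61.9 105.4  62.1 108.7] ang [  80.3  166.3 -102.8  -13.5]
tin T c [ 394.3 -301.9] len [33.3 31.  33.1 30.9] ang [ -48.7 -135.8  131.1   44.5]
tin S c [ 401.6 -296.4] len [33.2 30.9 48.2] ang [ 88.6 171.1 -52. ]
bigcube T c [ 351.6 -416.4] len [30.5 30.3 30.9 30.2] ang [-134.1  136.3   45.8  -44.5]
```

The rows are not in the units I measure in: shifts go in shares of 62.5 mm and turns go in shares of 180 degrees. I convert before sending: 8.3 degrees / 180 = 0.0461.

```bash
cat > go.py <<'E'
# prints what remains to a target: x y z(TCP, mm) yaw(deg, tool x axis), in the tool's axes
import sys; from station import *; import numpy as np
from scipy.spatial.transform import Rotation as R
x,y,z,a=map(float,sys.argv[1:5]); s=sense(); Q=np.array(s["ee_rot"]); t=np.radians(a)
G=np.array([[np.cos(t),np.sin(t),0],[np.sin(t),-np.cos(t),0],[0,0,-1]])
d=np.array([x,y,z])/1000-s["tool_pos"]
print("d now",np.round(Q.T@d,4),"d if yawed",np.round(G.T@d,4),"rot",np.round(R.from_matrix(Q.T@G).as_rotvec(degrees=True),2),"j6",round(s["joint_positions"][5],1),"F",np.round(s["ft_force"],1),"grip",round(s["gripper_force"],1),round(s["grip_width"]*94,1),"t",round(s["clock"],2))
E
echo '{"sx":[0, 0, 0, 0], "sy":[0, 0, 0, 0], "sz":[0, 0, 0, 0], "rx":[0, 0, 0, 0], "ry":[0, 0, 0, 0], "rz":[0.0461, 0.0461, 0.0461, 0]}' > mv.in && python3 -m crank mv.in 1.0
python3 go.py 395.5 -300.5 120 0
```

```text
clock: 0.8
tool_pos: [0.2312, -0.499, 0.2054]
ee_rot: [[1.0, 0.0, -0.0], [0.0, -1.0, 0.0], [-0.0, -0.0, -1.0]]
ft_force: [-0.3, 0.0, -0.1]
grip_width: 0.997
gripper_force: 0.0
d now [ 0.1644 -0.1985  0.0854] d if yawed [ 0.1643 -0.1985  0.0854] rot [-0.  0.  0.] j6 21.0 F [-0.3  0.  -0.1] grip 0.0 93.7 t 0.8
```

Scaled: -0.0397 m is -0.6352, 0.0329 m is 0.5264.

```bash
echo '{"sx":[0.5264, 0.5264, 0.5264, 0.5264, 0.5248], "sy":[-0.6352, -0.6352, -0.6352, -0.6352, -0.6352], "sz":[0, 0, 0, 0, 0], "rx":[0, 0, 0, 0, 0], "ry":[0, 0, 0, 0, 0], "rz":[0, 0, 0, 0, 0]}' > mv.in && python3 -m crank mv.in >/dev/null
echo '{"sx":[0, 0, 0, 0, 0], "sy":[0, 0, 0, 0, 0], "sz":[0.48, 0.48, 0.4, 0, 0], "rx":[0, 0, 0, 0, 0], "ry":[0, 0, 0, 0, 0], "rz":[0, 0, 0, 0, 0]}' > mv.in && python3 -m crank mv.in | head -2
python3 go.py 395.5 -300.5 70 0
python3 - <<'E'
from h import *
f=grab_frame("top"); cv2.imwrite("pics/ap.png",np.vstack([crop(f,440,225,110,80,7)]))
E
```

```text
clock: 2.05
tool_pos: [0.3961, -0.301, 0.1215]
d now [-0.0006 -0.0006  0.0515] d if yawed [-0.0006 -0.0005  0.0515] rot [ 0.05 -0.05  0.04] j6 48.5 F [-0.1  0.6  0.4] grip 0.0 94.1 t 2.05
```

View pics/ap.png

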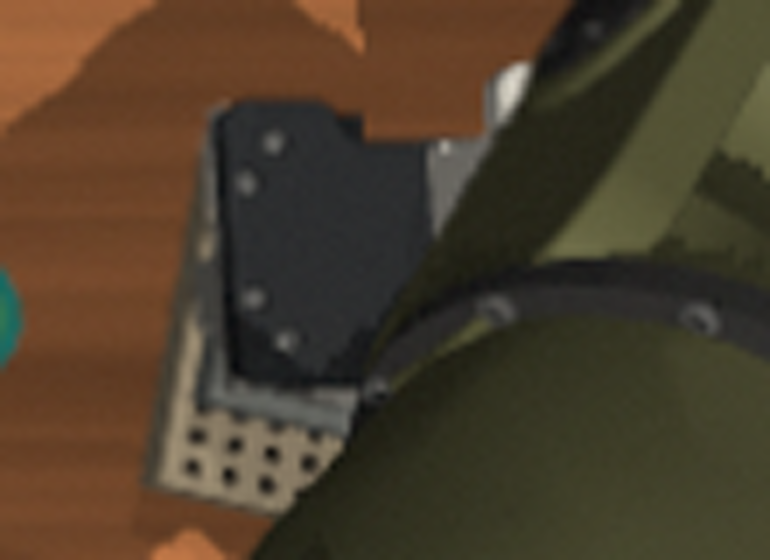

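The gripper body hides the stack from above, so there is nothing more to read here. I'll go down, keeping the tips 3 mm above the tin's lid, and close.

Scaled: 0.03 m is 0.48, 0.015 m is 0.24.

```bash
echo '{"sx":[-0.0096, 0, 0, 0, 0], "sy":[-0.008, 0, 0, 0, 0], "sz":[0.48, 0.24, 0.12, 0, 0], "rx":[0, 0, 0, 0, 0], "ry":[0, 0, 0, 0, 0], "rz":[0, 0, 0, 0, 0]}' > mv.in && python3 -m crank mv.in | head -2
python3 go.py 395.5 -300.5 69 0
echo '{"sx":[0, 0, 0, 0, 0], "sy":[0, 0, 0, 0, 0], "sz":[0, 0, 0, 0, 0], "rx":[0, 0, 0, 0, 0], "ry":[0, 0, 0, 0, 0], "rz":[0, 0, 0, 0, 0]}' > mv.in && python3 -m crank mv.in 0.0 >/dev/null
python3 go.py 395.5 -300.5 69 0
```

```text
clock: 2.72
tool_pos: [0.3954, -0.3005, 0.0686]
d now [ 0.0001  0.     -0.0004] d if yawed [ 0.0001  0.     -0.0004] rot [ 0.04 -0.04 -0.04] j6 48.6 F [-0.5 -0.4 -0.1] grip 0.0 94.2 t 2.73
d now [ 0.0004  0.0003 -0.001 ] d if yawed [ 0.0004  0.0003 -0.001 ] rot [ 0.    0.   -0.05] j6 48.6 F [-0.1  0.3  0.6] grip 0.0 47.5 t 3.35
```

```bash
echo '{"sx":[0, 0, 0, 0, 0], "sy":[0, 0, 0, 0, 0], "sz":[0, 0, 0, 0, 0], "rx":[0, 0, 0, 0, 0], "ry":[0, 0, 0, 0, 0], "rz":[0, 0, 0, 0, 0]}' > mv.in && python3 -m crank mv.in 0.0 >/dev/null
python3 go.py 395.5 -300.5 69 0
```

```text
d now [ 0.0004  0.0003 -0.001 ] d if yawed [ 0.0004  0.0003 -0.001 ] rot [ 0.    0.   -0.04] j6 48.6 F [0.1 0.1 0.1] grip 29.9 23.8 t 3.98
```

Scaled: -0.04 m is -0.64, -0.03 m is -0.48, -9 degrees / 180 = -0.05.

```bash
echo '{"sx":[0, 0, 0, 0, 0], "sy":[0, 0, 0, 0, 0], "sz":[-0.32, -0.64, -0.48, 0, 0], "rx":[0, 0, 0, 0, 0], "ry":[0, 0, 0, 0, 0], "rz":[0, 0, 0, -0.05, -0.05]}' > mv.in && python3 -m crank mv.in >/dev/null
echo '{"sx":[0, 0], "sy":[0, 0], "sz":[0, 0], "rx":[0, 0], "ry":[0, 0], "rz":[-0.0472, 0]}' > mv.in && python3 -m crank mv.in | head -2
python3 go.py 614.1 -203.2 100 26.5
```

```text
clock: 4.85
tool_pos: [0.395, -0.3001, 0.1578]
d now [0.2393 0.0106 0.0578] d if yawed [0.2393 0.011  0.0578] rot [-0.02  0.01 -0.1 ] j6 22.1 F [-0.7 -0.5 -1.6] grip 29.9 23.8 t 4.85
```

```bash
echo '{"sx":[0.768, 0.768, 0.768, 0.768, 0.7568], "sy":[0.0352, 0.0352, 0.0352, 0.0352, 0.0352], "sz":[0.064, 0.064, 0.064, 0.064, 0.064], "rx":[0, 0, 0, 0, 0], "ry":[0, 0, 0, 0, 0], "rz":[0, 0, 0, 0, 0]}' > mv.in && python3 -m crank mv.in >/dev/null
echo '{"sx":[0, 0, 0, 0, 0], "sy":[0, 0, 0, 0, 0], "sz":[0.64, 0.64, 0.4, 0, 0], "rx":[0, 0, 0, 0, 0], "ry":[0, 0, 0, 0, 0], "rz":[0, 0, 0, 0, 0]}' > mv.in && python3 -m crank mv.in | head -2
python3 go.py 614.1 -203.2 8.5 26.5
```

```text
clock: 6.1
tool_pos: [0.6148, -0.2037, 0.0342]
d now [-0.0005 -0.0008  0.0257] d if yawed [-0.0004 -0.0007  0.0257] rot [ 0.07 -0.06 -0.14] j6 42.1 F [0.3 0.2 0.5] grip 29.9 24.2 t 6.1
```

Scaled: 0.012 m is 0.192, 0.008 m is 0.128.

```bash
echo '{"sx":[-0.0064, 0, 0, 0, 0], "sy":[-0.0112, 0, 0, 0, 0], "sz":[0.192, 0.128, 0.048, 0.024, 0], "rx":[0, 0, 0, 0, 0], "ry":[0, 0, 0, 0, 0], "rz":[0, 0, 0, 0, 0]}' > mv.in && python3 -m crank mv.in | head -2
python3 go.py 614.1 -203.2 8 26.5
```

```text
clock: 6.72
tool_pos: [0.6137, -0.203, 0.0085]
d now [0.0003 0.0004 0.0005] d if yawed [0.0003 0.0004 0.0005] rot [ 0.01 -0.01 -0.05] j6 42.0 F [-0.4 -1.2 -1.5] grip 29.9 23.7 t 6.72
```

Scaled: 0.0008 m is 0.0128, 0.0004 m is 0.0064.

```bash
echo '{"sx":[0, 0, 0], "sy":[0, 0, 0], "sz":[0.0128, 0.0064, 0], "rx":[0, 0, 0], "ry":[0, 0, 0], "rz":[0, 0, 0]}' > mv.in && python3 -m crank mv.in | head -2
python3 go.py 614.1 -203.2 8 26.5
echo '{"sx":[0, 0, 0, 0, 0], "sy":[0, 0, 0, 0, 0], "sz":[0, 0, 0, 0, 0], "rx":[0, 0, 0, 0, 0], "ry":[0, 0, 0, 0, 0], "rz":[0, 0, 0, 0, 0]}' > mv.in && python3 -m crank mv.in 1.0 | head -2
python3 go.py 614.1 -203.2 8 26.5
```

```text
clock: 7.1
tool_pos: [0.6138, -0.203, 0.008]
d now [ 0.0002  0.0003 -0.    ] d if yawed [ 0.0002  0.0003 -0.    ] rot [ 0.03 -0.02 -0.04] j6 42.0 F [-2.1  1.3  5. ] grip 29.9 23.7 t 7.1
clock: 7.72
tool_pos: [0.6136, -0.203, 0.0072]
d now [ 0.0003  0.0004 -0.0008] d if yawed [ 0.0003  0.0004 -0.0008] rot [-0.   -0.   -0.04] j6 42.0 F [-1.2 -0.  -0.1] grip 0.0 70.4 t 7.72
```

Scaled: -0.06 m is -0.96, -0.05 m is -0.8, 9 degrees / 180 = 0.05.

```bash
echo '{"sx":[0, 0, 0, 0, 0], "sy":[0, 0, 0, 0, 0], "sz":[-0.32, -0.8, -0.96, -0.64, 0], "rx":[0, 0, 0, 0, 0], "ry":[0, 0, 0, 0, 0], "rz":[0, 0, 0, 0.05, 0.05]}' > mv.in && python3 -m crank mv.in >/dev/null
echo '{"sx":[0, -0.8, 0], "sy":[0, 0, 0], "sz":[0, 0, 0], "rx":[0, 0, 0], "ry":[0, 0, 0], "rz":[0.0472, 0, 0]}' > mv.in && python3 -m crank mv.in | head -2
python3 go.py 395 -301 120 0
python3 - <<'E'
from h import *
f=grab_frame("top");g=grab_frame("scene")
cv2.imwrite("pics/b.png",np.hstack([crop(f,455,235,60,75,6.6),crop(g,215,145,60,75,6.6)]))
E
```

```text
clock: 8.72
tool_pos: [0.5614, -0.2028, 0.1784]
d now [-0.1662  0.0985  0.0585] d if yawed [-0.1664  0.0982  0.0584] rot [-0.01  0.03 -0.09] j6 66.7 F [0.4 1.  0.4] grip 0.0 94.1 t 8.72
```

View pics/b.png

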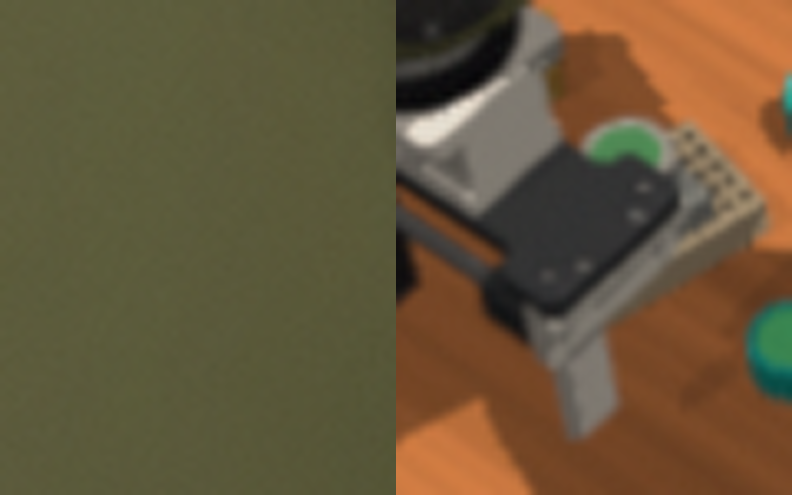

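The tin still stands on the block, with its ring at about (250,167) in the scene picture, where it was before. I'll go for it.

Scaled: 0.05 m is 0.8, -0.0416 m is -0.6656.

```bash
echo '{"sx":[-0.6656, -0.6656, -0.6656, -0.6656, 0], "sy":[0.392, 0.392, 0.392, 0.4, 0], "sz":[0, 0, 0, 0, 0.8], "rx":[0, 0, 0, 0, 0], "ry":[0, 0, 0, 0, 0], "rz":[0, 0, 0, 0, 0]}' > mv.in && python3 -m crank mv.in >/dev/null
echo '{"sx":[0, 0, 0, 0], "sy":[0, 0, 0, 0], "sz":[0.64, 0.32, 0, 0], "rx":[0, 0, 0, 0], "ry":[0, 0, 0, 0], "rz":[0, 0, 0, 0]}' > mv.in && python3 -m crank mv.in | head -2
python3 go.py 395 -301.5 46.5 0
```

```text
clock: 9.95
tool_pos: [0.398, -0.3019, 0.0685]
d now [-0.0031 -0.0004  0.022 ] d if yawed [-0.003  -0.0004  0.022 ] rot [ 0.07 -0.08 -0.03] j6 48.6 F [0.2 0.  0.4] grip 0.0 93.7 t 9.95
```

```bash
echo '{"sx":[-0.048, 0, 0, 0, 0], "sy":[-0.0064, 0, 0, 0, 0], "sz":[0.192, 0.128, 0.024, 0, 0], "rx":[0, 0, 0, 0, 0], "ry":[0, 0, 0, 0, 0], "rz":[0, 0, 0, 0, 0]}' > mv.in && python3 -m crank mv.in | head -2
echo '{"sx":[0, 0, 0, 0, 0], "sy":[0, 0, 0, 0, 0], "sz":[0, 0, 0, 0, 0], "rx":[0, 0, 0, 0, 0], "ry":[0, 0, 0, 0, 0], "rz":[0, 0, 0, 0, 0]}' > mv.in && python3 -m crank mv.in 0.0 >/dev/null
echo '{"sx":[0, 0, 0], "sy":[0, 0, 0], "sz":[0, 0, 0], "rx":[0, 0, 0], "ry":[0, 0, 0], "rz":[0, 0, 0]}' > mv.in && python3 -m crank mv.in 0.0 >/dev/null
python3 go.py 395 -301.5 46.5 0
```

```text
clock: 10.58
tool_pos: [0.3943, -0.301, 0.046]
d now [ 0.0009  0.0006 -0.0007] d if yawed [ 0.0009  0.0006 -0.0007] rot [ 0.01 -0.   -0.04] j6 48.4 F [-0.3 -0.4 -1.1] grip 30.0 43.3 t 11.57
```

Scaled: -0.05 m is -0.8, -0.035 m is -0.56.

```bash
echo '{"sx":[0, 0, 0, 0.032, 0.032], "sy":[0, 0, 0, -0.48, -0.8], "sz":[-0.24, -0.48, -0.56, 0, 0], "rx":[0, 0, 0, 0, 0], "ry":[0, 0, 0, 0, 0], "rz":[0, 0, 0, 0, 0]}' > mv.in && python3 -m crank mv.in >/dev/null
echo '{"sx":[0.032, 0.032, 0.032, 0.032, 0.032], "sy":[-0.864, -0.864, -0.864, -0.864, -0.864], "sz":[0, 0, 0, 0, 0], "rx":[0, 0, 0, 0, 0], "ry":[0, 0, 0, 0, 0], "rz":[0, 0, 0, 0, 0]}' > mv.in && python3 -m crank mv.in >/dev/null
echo '{"sx":[0.032, 0.032, 0.032, 0.032, 0.032], "sy":[-0.864, -0.864, -0.864, -0.8, -0.48], "sz":[0, 0, 0, 0, 0], "rx":[0, 0, 0, 0, 0], "ry":[0, 0, 0, 0, 0], "rz":[0, 0, 0, 0, 0]}' > mv.in && python3 -m crank mv.in >/dev/null
python3 go.py 417 298.4 20 0
```

```text
d now [-0.0013 -0.0051  0.1067] d if yawed [-0.0013 -0.0051  0.1067] rot [-0.03 -0.04  0.04] j6 120.9 F [-1.   0.1 -0.3] grip 30.0 43.4 t 13.45
```

Scaled: 0.045 m is 0.72, 0.035 m is 0.56.

```bash
echo '{"sx":[0, 0, 0, 0, 0], "sy":[0, 0, 0, 0, 0], "sz":[0.56, 0.72, 0.4, 0, 0], "rx":[0, 0, 0, 0, 0], "ry":[0, 0, 0, 0, 0], "rz":[0, 0, 0, 0, 0]}' > mv.in && python3 -m crank mv.in >/dev/null
python3 go.py 417 298.4 8.5 0
```

```text
d now [-0.0023 -0.0069  0.0138] d if yawed [-0.0023 -0.0069  0.0138] rot [-0.06 -0.09 -0.05] j6 120.7 F [ 1.2 -0.6 -0.2] grip 30.0 43.2 t 14.07
```

Scaled: 0.008 m is 0.128, -0.0069 m is -0.1104.

```bash
echo '{"sx":[-0.0368, 0, 0, 0, 0], "sy":[-0.1104, 0, 0, 0, 0], "sz":[0, 0.128, 0.064, 0.0192, 0], "rx":[0, 0, 0, 0, 0], "ry":[0, 0, 0, 0, 0], "rz":[0, 0, 0, 0, 0]}' > mv.in && python3 -m crank mv.in >/dev/null
python3 go.py 417 298.4 7.8 0
echo '{"sx":[0, 0], "sy":[0, 0], "sz":[0.0128, 0], "rx":[0, 0], "ry":[0, 0], "rz":[0, 0]}' > mv.in && python3 -m crank mv.in >/dev/null
python3 go.py 417 298.4 7.8 0
```

```text
d now [ 0.0009 -0.0005 -0.0001] d if yawed [ 0.0009 -0.0005 -0.0001] rot [ 0.01  0.04 -0.05] j6 121.5 F [-3.9 -1.6  6.4] grip 30.0 43.6 t 14.7
d now [ 0.0009 -0.0005 -0.0001] d if yawed [ 0.0009 -0.0005 -0.0001] rot [ 0.01  0.03 -0.05] j6 121.5 F [-8.  -3.9 17.9] grip 30.0 43.4 t 14.95
```

Contact is made; I release, rise and look.

Scaled: -0.0006 m is -0.0096.

```bash
echo '{"sx":[0, 0], "sy":[0, 0], "sz":[-0.0096, 0], "rx":[0, 0], "ry":[0, 0], "rz":[0, 0]}' > mv.in && python3 -m crank mv.in >/dev/null
echo '{"sx":[0, 0, 0, 0, 0], "sy":[0, 0, 0, 0, 0], "sz":[0, 0, 0, 0, 0], "rx":[0, 0, 0, 0, 0], "ry":[0, 0, 0, 0, 0], "rz":[0, 0, 0, 0, 0]}' > mv.in && python3 -m crank mv.in 1.0 | head -2
echo '{"sx":[0, 0, 0, 0, 0], "sy":[0, 0, 0, 0, 0], "sz":[-0.24, -0.8, -0.96, -0.64, 0], "rx":[0, 0, 0, 0, 0], "ry":[0, 0, 0, 0, 0], "rz":[0, 0, 0, 0, 0]}' > mv.in && python3 -m crank mv.in >/dev/null
python3 go.py 394.5 -302.3 120 -13.3
python3 - <<'E'
from h import *
f=grab_frame("top");g=grab_frame("scene")
cv2.imwrite("pics/c.png",np.vstack([np.hstack([crop(f,460,240,50,62,8),crop(g,225,155,50,62,8)]),np.hstack([crop(f,410,164,40,30,10)[:100*3],crop(g,395,278,40,30,10)])]))
E
```

```text
clock: 15.82
tool_pos: [0.4163, 0.298, 0.0073]
d now [-0.0227  0.6011  0.0541] d if yawed [0.116  0.5901 0.0563] rot [-0.23 -0.29 13.26] j6 121.5 F [-0.2 -0.3 -1.3] grip 0.0 94.0 t 16.45
```

View pics/c.png

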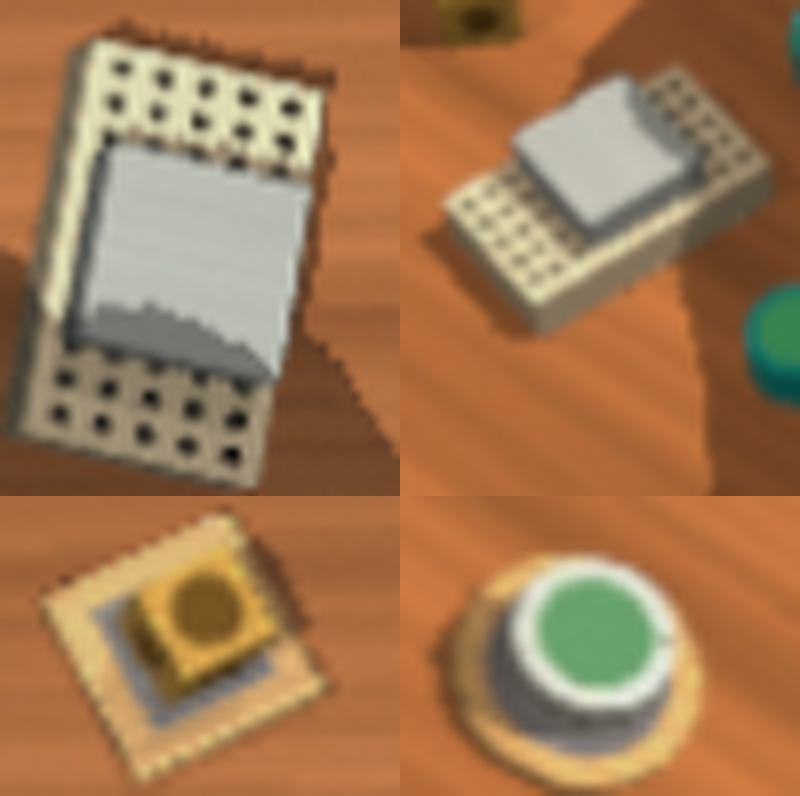

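Both placings look right: the cube is square on its rest (top ~(205,610) in the crop) and the tin is upright on the disc (592,632). The steel block's corners are clear; I compute its pose and check the placings.

```bash
python3 - <<'E'
from h import *
f=grab_frame("top"); g=grab_frame("scene")
K=lambda P,s,o:(np.array(P)+.5)/s-.5+o
def show(n,F,px,z):
    q=at_z(F,px,z)[:,:2]*1000; e=np.diff(np.r_[q,q[:1]],axis=0)
    print(n,"c",np.round(q.mean(0),1),"len",np.round(np.hypot(*e.T),1),"ang",np.round((np.degrees(np.arctan2(e[:,1],e[:,0]))+45)%90-45,1))
show("block T",f,K([(110,145),(312,185),(272,382),(80,332)],8,[460,240]),.044)
show("block S",g,K([(113,138),(227,75),(298,153),(196,229)],8,[225,155]),.044)
show("sold T",f,K([(95,38),(326,88),(258,488),(20,432)],8,[460,240]),.024)
show("sold S",g,K([(43,202),(140,304),(368,168),(270,65)],8,[225,155]),.024)
show("cube",f,K([(232,49),(275,140),(185,194),(135,98)],10,[410,164]),.030)
show("tin",g,K([(112,136),(192,212),(273,136),(192,59)],10,[395,278]),.028)
E
```

```text
block T c [ 394.4 -302. ] len [53.5 53.9 50.9 50.9] ang [-11.9 -15.7 -15.2 -12.9]
block S c [ 396.  -301.2] len [51.8 48.6 51.3 56. ] ang [-15.1 -14.3  -6.9 -13.3]
sold T c [ 396.6 -303.6] len [ 62.9 110.7  63.8 110. ] ang [-13.1 -13.9 -13.7 -14.4]
sold S c [ 398.7 -302.9] len [ 63.9 105.5  66.  107.6] ang [-11.6 -13.8 -13.4 -12.7]
cube c [ 612.8 -203.4] len [23.  24.  24.6 24.9] ang [21.8 30.7 24.2 26.7]
tin c [416.2 296.5] len [29.2 32.7 29.9 33. ] ang [-10.9 -10.1 -11.4  -8.9]
```

Scaled: 0.054 m is 0.864, 0.05 m is 0.8.

```bash
echo '{"sx":[-0.032, -0.032, -0.032, -0.032, -0.032], "sy":[0.48, 0.8, 0.864, 0.864, 0.864], "sz":[0, 0, 0, 0, 0], "rx":[0, 0, 0, 0, 0], "ry":[0, 0, 0, 0, 0], "rz":[0, 0, 0, 0, 0]}' > mv.in && python3 -m crank mv.in >/dev/null
echo '{"sx":[-0.032, -0.032, -0.032, -0.032, -0.032], "sy":[0.864, 0.864, 0.864, 0.864, 0.864], "sz":[0, 0, 0, 0, 0], "rx":[0, 0, 0, 0, 0], "ry":[0, 0, 0, 0, 0], "rz":[0, 0, 0, 0, 0]}' > mv.in && python3 -m crank mv.in >/dev/null
echo '{"sx":[-0.016, -0.016, 0, 0, 0], "sy":[0.8, 0.544, 0, 0, 0], "sz":[0, 0.32, 0.48, 0.48, 0], "rx":[0, 0, 0, 0, 0], "ry":[0, 0, 0, 0, 0], "rz":[0, 0, 0.0372, 0.0372, 0]}' > mv.in && python3 -m crank mv.in >/dev/null
python3 go.py 395 -301.7 60 -13.4
```

```text
d now [0.0036 0.0041 0.03  ] d if yawed [0.0034 0.004  0.03  ] rot [-0.15  0.28 -0.01] j6 62.0 F [-0.7  0.4  0.2] grip 0.0 93.8 t 18.52
```

Scaled: 0.03 m is 0.48, 0.02 m is 0.32, 0.28 degrees / 180 = 0.0016.

```bash
echo '{"sx":[0.0544, 0, 0, 0, 0], "sy":[0.064, 0, 0, 0, 0], "sz":[0, 0.48, 0.32, 0, 0], "rx":[-0.0008, 0, 0, 0, 0], "ry":[0.0016, 0, 0, 0, 0], "rz":[0, 0, 0, 0, 0]}' > mv.in && python3 -m crank mv.in >/dev/null
python3 go.py 395 -301.7 27 -13.4
```

```text
d now [-0.0025 -0.0012  0.0167] d if yawed [-0.0024 -0.0012  0.0168] rot [ 0.2  -0.38  0.01] j6 61.8 F [0.5 1.1 1.5] grip 0.0 94.0 t 19.15
```

Scaled: 0.01 m is 0.16, 0.0055 m is 0.088, -0.2 degrees / 180 = -0.0011.

```bash
echo '{"sx":[-0.024, 0, 0, 0, 0], "sy":[-0.0096, 0, 0, 0, 0], "sz":[0.16, 0.088, 0.016, 0, 0], "rx":[0.0006, 0, 0, 0, 0], "ry":[-0.0011, 0, 0, 0, 0], "rz":[0, 0, 0, 0, 0]}' > mv.in && python3 -m crank mv.in >/dev/null
python3 go.py 395 -301.7 26.5 -13.4
echo '{"sx":[0, 0, 0, 0, 0], "sy":[0, 0, 0, 0, 0], "sz":[0, 0, 0, 0, 0], "rx":[0, 0, 0, 0, 0], "ry":[0, 0, 0, 0, 0], "rz":[0, 0, 0, 0, 0]}' > mv.in && python3 -m crank mv.in 0.0 >/dev/null
echo '{"sx":[0, 0, 0], "sy":[0, 0, 0], "sz":[0, 0, 0], "rx":[0, 0, 0], "ry":[0, 0, 0], "rz":[0, 0, 0]}' > mv.in && python3 -m crank mv.in 0.0 >/dev/null
python3 go.py 395 -301.7 26.5 -13.4
```

```text
d now [-0.0003 -0.0003 -0.0005] d if yawed [-0.0003 -0.0003 -0.0005] rot [ 0.06 -0.09 -0.05] j6 61.8 F [0.3 0.9 0.2] grip 0.0 94.1 t 19.77
d now [-0.0002 -0.0003 -0.0006] d if yawed [-0.0002 -0.0003 -0.0006] rot [ 0.06 -0.09 -0.05] j6 61.8 F [ 0.4 -1.7  0.2] grip 30.0 54.0 t 20.77
```

Scaled: -0.04 m is -0.64, -0.01 m is -0.16, 2.2 degrees / 180 = 0.0122.

```bash
echo '{"sx":[0, 0, 0, 0, 0], "sy":[0, 0, 0, 0, 0], "sz":[-0.16, -0.4, -0.64, -0.4, 0], "rx":[0, 0, 0, 0, 0], "ry":[0, 0, 0, 0, 0], "rz":[0, 0, 0, 0.0122, 0.0122]}' > mv.in && python3 -m crank mv.in >/dev/null
python3 go.py 605.6 189.2 60 -17.8
```

```text
d now [ 0.0484 -0.5323  0.0674] d if yawed [ 0.0498 -0.5321  0.0682] rot [ 0.11 -0.25 -0.11] j6 66.3 F [-0.1  0.7 -5.1] grip 30.0 53.6 t 21.4
```

Scaled: -0.0525 m is -0.84, -0.03 m is -0.48.

```bash
echo '{"sx":[0.072, 0.072, 0.072, 0.072, 0.072], "sy":[-0.48, -0.84, -0.84, -0.84, -0.84], "sz":[0, 0, 0, 0, 0], "rx":[0, 0, 0, 0, 0], "ry":[0, 0, 0, 0, 0], "rz":[0, 0, 0, 0, 0]}' > mv.in && python3 -m crank mv.in >/dev/null
echo '{"sx":[0.072, 0.072, 0.072, 0.072, 0.072], "sy":[-0.84, -0.84, -0.84, -0.84, -0.84], "sz":[0, 0, 0, 0, 0], "rx":[0, 0, 0, 0, 0], "ry":[0, 0, 0, 0, 0], "rz":[0, 0, 0, 0, 0]}' > mv.in && python3 -m crank mv.in >/dev/null
echo '{"sx":[0.072, 0, 0, 0, 0], "sy":[-0.48, 0, 0, 0, 0], "sz":[0, 0.48, 0.56, 0, 0], "rx":[0, 0, 0, 0, 0], "ry":[0, 0, 0, 0, 0], "rz":[0, 0, 0, 0, 0]}' > mv.in && python3 -m crank mv.in >/dev/null
python3 go.py 605.6 189.2 8.5 -17.8
```

```text
d now [-0.0003  0.0008  0.0537] d if yawed [-0.0001  0.0008  0.0537] rot [-0.01 -0.15 -0.05] j6 122.0 F [-0.   0.1 -3.8] grip 30.0 53.6 t 23.27
```

Scaled: 0.025 m is 0.4, 0.016 m is 0.256, -0.15 degrees / 180 = -0.0008.

```bash
echo '{"sx":[-0.0016, 0, 0, 0, 0], "sy":[0.0128, 0, 0, 0, 0], "sz":[0.4, 0.256, 0.128, 0.048, 0], "rx":[0, 0, 0, 0, 0], "ry":[-0.0008, 0, 0, 0, 0], "rz":[0, 0, 0, 0, 0]}' > mv.in && python3 -m crank mv.in >/dev/null
python3 go.py 605.6 189.2 8 -17.8
```

```text
d now [ 0.0003 -0.0002  0.0009] d if yawed [ 0.0003 -0.0002  0.0009] rot [ 0.03  0.04 -0.04] j6 121.9 F [ 0.9 -0.5 -4.3] grip 30.0 53.6 t 23.9
```

Scaled: 0.0008 m is 0.0128, 0.0004 m is 0.0064.

```bash
echo '{"sx":[0, 0, 0], "sy":[0, 0, 0], "sz":[0.0128, 0.0064, 0], "rx":[0, 0, 0], "ry":[0, 0, 0], "rz":[0, 0, 0]}' > mv.in && python3 -m crank mv.in >/dev/null
python3 go.py 605.6 189.2 8 -17.8
echo '{"sx":[0, 0, 0, 0, 0], "sy":[0, 0, 0, 0, 0], "sz":[0, 0, 0, 0, 0], "rx":[0, 0, 0, 0, 0], "ry":[0, 0, 0, 0, 0], "rz":[0, 0, 0, 0, 0]}' > mv.in && python3 -m crank mv.in 1.0 | head -2
echo '{"sx":[0, 0, 0, 0, 0], "sy":[0, 0, 0, 0, 0], "sz":[-0.24, -0.8, -0.96, -0.32, 0], "rx":[0, 0, 0, 0, 0], "ry":[0, 0, 0, 0, 0], "rz":[0, 0, -0.0222, 0, 0]}' > mv.in && python3 -m crank mv.in >/dev/null
python3 go.py 397 -303 120 -13.6
python3 - <<'E'
from h import *
f=grab_frame("top");g=grab_frame("scene")
cv2.imwrite("pics/d.png",np.hstack([crop(f,460,240,50,62,8),crop(g,225,155,50,62,8)]))
cv2.imwrite("pics/d2.png",crop(g,310,295,64,48,10))
E
```

```text
d now [ 0.0002 -0.0002 -0.0001] d if yawed [ 0.0002 -0.0002 -0.0001] rot [ 0.02  0.03 -0.04] j6 121.9 F [-1.6 -0.9  1.4] grip 30.0 53.7 t 24.27
clock: 24.9
tool_pos: [0.6051, 0.189, 0.0073]
d now [-0.0851  0.528   0.034 ] d if yawed [-0.0873  0.5276  0.0348] rot [-0.06 -0.13 -0.25] j6 117.9 F [-0.6  0.9  0. ] grip 0.0 93.9 t 25.52
```

View pics/d.png

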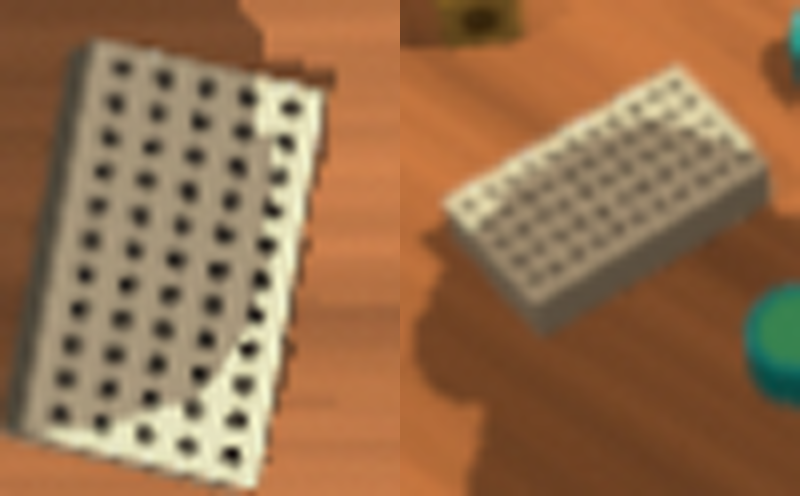

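View pics/d2.png

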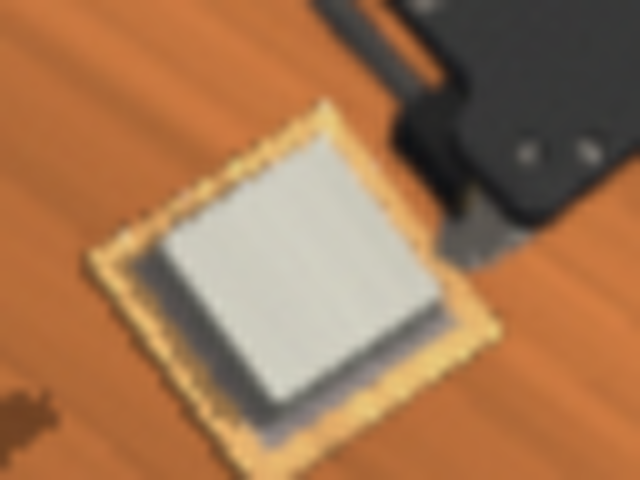

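The steel block sits square and centred on its rest (top face centre ~(300,270) in the crop). The soldering block hasn't moved, with the same corners as before: (95,38), (326,88), (258,488), (20,432).

Scaled: 0.052 m is 0.832, 0.03 m is 0.48.

```bash
echo '{"sx":[-0.1264, -0.1264, -0.1264, -0.1264, -0.1264], "sy":[0.48, 0.832, 0.832, 0.832, 0.832], "sz":[0, 0, 0, 0, 0], "rx":[0, 0, 0, 0, 0], "ry":[0, 0, 0, 0, 0], "rz":[0, 0, 0, 0, 0]}' > mv.in && python3 -m crank mv.in >/dev/null
echo '{"sx":[-0.1264, -0.1264, -0.1264, -0.1264, -0.1264], "sy":[0.832, 0.832, 0.832, 0.832, 0.832], "sz":[0, 0, 0, 0, 0], "rx":[0, 0, 0, 0, 0], "ry":[0, 0, 0, 0, 0], "rz":[0, 0, 0, 0, 0]}' > mv.in && python3 -m crank mv.in >/dev/null
echo '{"sx":[-0.1264, 0, 0, 0, 0], "sy":[0.48, 0, 0, 0, 0], "sz":[0, 0.8, 0.64, 0, 0], "rx":[0, 0, 0, 0, 0], "ry":[0, 0, 0, 0, 0], "rz":[0, 0, 0, 0, 0]}' > mv.in && python3 -m crank mv.in >/dev/null
python3 go.py 397.5 -303.2 40 -13.6
```

```text
d now [ 0.0027 -0.0005  0.0237] d if yawed [ 0.0027 -0.0005  0.0237] rot [ 0.05  0.04 -0.24] j6 62.2 F [ 0.3 -0.4  0.4] grip 0.0 93.9 t 27.5
```

Scaled: 0.015 m is 0.24, 0.0027 m is 0.0432, -0.24 degrees / 180 = -0.0013.

```bash
echo '{"sx":[0.0432, 0, 0, 0, 0], "sy":[-0.008, 0, 0, 0, 0], "sz":[0.24, 0.24, 0.24, 0, 0], "rx":[0, 0, 0, 0, 0], "ry":[0, 0, 0, 0, 0], "rz":[-0.0013, 0, 0, 0, 0]}' > mv.in && python3 -m crank mv.in >/dev/null
python3 go.py 397.5 -303.2 3 -13.6
```

```text
d now [ 0.0003 -0.      0.0149] d if yawed [0.0003 0.     0.0149] rot [ 0.04  0.06 -0.01] j6 62.1 F [ 0.7  0.3 -0. ] grip 0.0 94.1 t 28.12
```

Scaled: 0.009 m is 0.144, 0.004 m is 0.064.

```bash
echo '{"sx":[0, 0, 0, 0, 0], "sy":[0, 0, 0, 0, 0], "sz":[0.144, 0.064, 0.016, 0, 0], "rx":[0, 0, 0, 0, 0], "ry":[0, 0, 0, 0, 0], "rz":[0, 0, 0, 0, 0]}' > mv.in && python3 -m crank mv.in >/dev/null
echo '{"sx":[0, 0, 0, 0, 0], "sy":[0, 0, 0, 0, 0], "sz":[0, 0, 0, 0, 0], "rx":[0, 0, 0, 0, 0], "ry":[0, 0, 0, 0, 0], "rz":[0, 0, 0, 0, 0]}' > mv.in && python3 -m crank mv.in 0.0 >/dev/null
echo '{"sx":[0, 0, 0], "sy":[0, 0, 0], "sz":[0, 0, 0], "rx":[0, 0, 0], "ry":[0, 0, 0], "rz":[0, 0, 0]}' > mv.in && python3 -m crank mv.in 0.0 >/dev/null
python3 go.py 397.5 -303.2 3 -13.6
echo '{"sx":[0, 0, 0, 0, 0], "sy":[0, 0, 0, 0, 0], "sz":[-0.16, -0.4, -0.64, -0.4, 0], "rx":[0, 0, 0, 0, 0], "ry":[0, 0, 0, 0, 0], "rz":[0, 0, 0, -0.0333, -0.0444]}' > mv.in && python3 -m crank mv.in >/dev/null
echo '{"sx":[0, 0, 0, 0], "sy":[0, 0, 0, 0], "sz":[0, 0, 0, 0], "rx":[0, 0, 0, 0], "ry":[0, 0, 0, 0], "rz":[-0.05, -0.0456, 0, 0]}' > mv.in && python3 -m crank mv.in | head -2
python3 go.py 452.9 -14.6 50 17.8
```

```text
d now [0.0004 0.     0.0008] d if yawed [0.0004 0.     0.0008] rot [ 0.04  0.06 -0.01] j6 62.1 F [-0.9 -1.7  0.8] grip 30.0 63.4 t 29.75
clock: 30.88
tool_pos: [0.3971, -0.3029, 0.104]
d now [ 0.1395 -0.2584  0.0538] d if yawed [ 0.1412 -0.2575  0.054 ] rot [-0.    0.08 -0.39] j6 31.1 F [-0.4  0.8 -2.9] grip 30.0 63.6 t 30.88
```

Scaled: -0.046 m is -0.736, -0.0285 m is -0.456, -0.4 degrees / 180 = -0.0022.

```bash
echo '{"sx":[0.248, 0.4, 0.4, 0.4, 0.4], "sy":[-0.456, -0.736, -0.736, -0.736, -0.736], "sz":[0, 0, 0, 0, 0], "rx":[0, 0, 0, 0, 0], "ry":[0, 0, 0, 0, 0], "rz":[0, -0.0022, 0, 0, 0]}' > mv.in && python3 -m crank mv.in >/dev/null
echo '{"sx":[0.408, 0, 0, 0, 0], "sy":[-0.736, 0, 0, 0, 0], "sz":[0, 0.4, 0.48, 0, 0], "rx":[0, 0, 0, 0, 0], "ry":[0, 0, 0, 0, 0], "rz":[0, 0, 0, 0, 0]}' > mv.in && python3 -m crank mv.in >/dev/null
python3 go.py 452.9 -14.6 10 17.8
```

```text
d now [0.0002 0.0008 0.0396] d if yawed [0.0002 0.0008 0.0396] rot [0.02 0.03 0.12] j6 65.7 F [-0.1 -0.2 -2.4] grip 30.0 64.3 t 32.12
```

Scaled: 0.016 m is 0.256, 0.012 m is 0.192, 0.1 degrees / 180 = 0.0006.

```bash
echo '{"sx":[0.0032, 0, 0, 0, 0], "sy":[0.0128, 0, 0, 0, 0], "sz":[0.256, 0.192, 0.112, 0.048, 0], "rx":[0, 0, 0, 0, 0], "ry":[0, 0, 0, 0, 0], "rz":[0.0006, 0, 0, 0, 0]}' > mv.in && python3 -m crank mv.in >/dev/null
python3 go.py 452.9 -14.6 9.8 17.8
echo '{"sx":[0, 0, 0], "sy":[0, 0, 0], "sz":[0.0128, 0.0064, 0], "rx":[0, 0, 0], "ry":[0, 0, 0], "rz":[0, 0, 0]}' > mv.in && python3 -m crank mv.in >/dev/null
python3 go.py 452.9 -14.6 9.8 17.8
```

```text
d now [0.0004 0.0003 0.0009] d if yawed [0.0004 0.0003 0.0009] rot [0.   0.07 0.09] j6 65.7 F [-0.2 -0.4 -2.8] grip 30.0 63.6 t 32.75
d now [ 0.0003  0.0003 -0.    ] d if yawed [ 0.0003  0.0003 -0.    ] rot [0.01 0.06 0.1 ] j6 65.7 F [-2.3  0.3  5.4] grip 30.0 64.1 t 33.12
```

Scaled: -0.06 m is -0.96, -0.05 m is -0.8.

```bash
echo '{"sx":[0, 0, 0, 0, 0], "sy":[0, 0, 0, 0, 0], "sz":[0, 0, 0, 0, 0], "rx":[0, 0, 0, 0, 0], "ry":[0, 0, 0, 0, 0], "rz":[0, 0, 0, 0, 0]}' > mv.in && python3 -m crank mv.in 1.0 | head -2
echo '{"sx":[0, 0, 0, 0, -0.16], "sy":[0, 0, 0, 0, 0.64], "sz":[-0.24, -0.8, -0.96, -0.8, 0], "rx":[0, 0, 0, 0, 0], "ry":[0, 0, 0, 0, 0], "rz":[0, 0, 0, 0, 0]}' > mv.in && python3 -m crank mv.in >/dev/null
echo '{"sx":[-0.24, -0.24, -0.24, -0.24, -0.24], "sy":[0.8, 0.8, 0.8, 0.8, 0.8], "sz":[0, 0, 0, 0, 0], "rx":[0, 0, 0, 0, 0], "ry":[0, 0, 0, 0, 0], "rz":[0, 0, 0, 0, 0]}' > mv.in && python3 -m crank mv.in >/dev/null
echo '{"sx":[-0.24, -0.24, 0, 0], "sy":[0.8, 0.8, 0, 0], "sz":[0, 0, 0, 0], "rx":[0, 0, 0, 0], "ry":[0, 0, 0, 0], "rz":[0, 0, 0, 0]}' > mv.in && python3 -m crank mv.in | head -2
python3 - <<'E'
from h import *
f=grab_frame("top");g=grab_frame("scene")
cv2.imwrite("pics/e.png",f["color"]); cv2.imwrite("pics/e2.png",np.hstack([crop(f,310,205,75,90,5.3),crop(g,280,205,75,90,5.3)]))
E
```

```text
clock: 33.75
tool_pos: [0.4523, -0.0144, 0.0094]
clock: 35.5
tool_pos: [0.4629, -0.4203, 0.1851]
```

View pics/e.png

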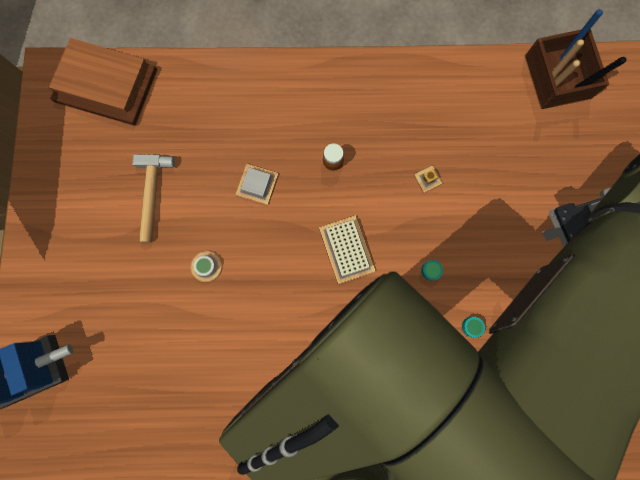

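View pics/e2.png

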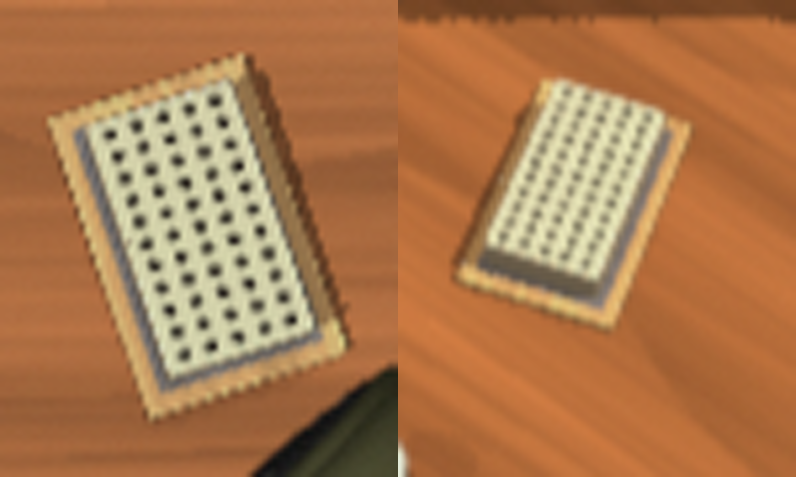

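All four stand centred and square on their rests: cube (430,177), tin (205,266), steel block (257,183) and soldering block (347,249). The jar and hammer are where they were. I'm handing in.

```bash
python3 -c "
from station import *
print(finish_job())"
```

```text
the job is handed in; nothing more can be done
None
```

I took the stack apart from the top down and set all four things on their own rests, and handed the job in after about 36 s of robot time; the last pictures show each one centred, upright and in line, with the jar and hammer where they were (the hand-in gave no verdict).

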